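# Stow the sampling probes in the van's clip rail

## Task

Before the van drives off, stow the two loose probe rods in the clip rail: press each one sideways under both spring clips of the bay made for its length, until it has snapped in fully home against the bay's back wall (either way round). Leave the middle-sized probe in its clips, and do not disturb the beaker, the bottle or the jar.

Things in the scene. Friction and masses are not known exactly. Their poses are not given: they have to be found in the camera images.
- long_probe_mid (a point): Centre of the loose LONG probe rod: 180 mm long, 0.2 to 0.4 kg, lying on the bench along its own y axis, centre 17 mm above the bench. Round steel shaft, 28 mm diameter, with a square plastic block (34 x 34 mm, 20 mm long) at each end, so it does not roll: a black cap and a grey slotted sensor guard. Grip it across the shaft near the middle, from above.
- short_probe_mid (a point): Centre of the loose SHORT probe rod: the same shaft and end blocks but 120 mm long in all, 0.14 to 0.27 kg; lies along its own y axis, centre 17 mm above the bench.
- middle_probe_mid (a point): Centre of the MIDDLE probe rod (150 mm long, otherwise alike), already home in the clips of its own bay; leave it there.
- rail: Straight aluminium rail, 640 mm long along its y axis, 34 mm high, fixed on the bench and turned up to 5 degrees. Three bays (long, middle, short) stand in front of it, 210 mm apart; which bay is where changes. All bays share the rail's axes: +x from the open mouth inwards (away from the robot), y along the rail, z up. Origin: on the bench, on the line of the home points, mid-length.
- long_bay_home (a point): Where the long probe's centre must be when home in the LONG bay, 17 mm above the bench; axes as the rail's. The bench is the bay's floor: the probe slides straight in along +x. The back wall's face is at x = +18 mm from here; wall 34 mm high. Between its two clips the bay is open from above and in front, so the probe can be pushed at its middle all the way.
- long_bay_mouth (a point): Middle of the LONG bay's mouth, 42 mm in front of its home point, 17 mm above the bench. The mouth is bounded by two side cheeks 22 mm high, inner faces at y = +/-95 mm (5 mm clear of each end of the probe), that run to the back wall; ahead of the mouth they flare outwards for 12 mm more.
- long_bay_lip (a point): Underside of the lip of the LONG bay's left clip, 27 mm above the bench. Its two clips stand at y = +/-60 mm from home: sprung steel leaves 13 mm wide, top 47 mm above the bench, with a round lip 20 mm in diameter. The shaft meets the lips when its centre is 27 mm short of home, lifts them 4 mm, and they drop in front of it. Pressing in takes 8 to 22 N in all.
- short_bay_home (a point): Where the short probe's centre must be when home in the SHORT bay: same axes, heights and depths as the long bay.
- short_bay_mouth (a point): Middle of the SHORT bay's mouth, 42 mm in front of its home point, 17 mm above the bench; cheeks like the long bay's, inner faces at y = +/-65 mm.
- short_bay_lip (a point): Underside of the lip of the SHORT bay's left clip, 27 mm above the bench; the two clips, like the long bay's, stand at y = +/-32 mm from its home point.
- middle_bay_home (a point): The same point of the MIDDLE bay (cheeks at y = +/-80 mm, clips at y = +/-45 mm), which the middle probe already fills.
- beaker: Glass beaker, 70 mm diameter at the rim, 85 mm high, standing on the bench on the robot's side of the rail; origin at the centre of its underside. Do not disturb.
- bottle: Amber bottle with a black cap, 64 mm diameter, 150 mm high, standing at one side of the work; origin at the centre of its underside. Do not disturb.
- jar: Clear jar with a white lid, 68 mm diameter, 90 mm high, standing at the other side; origin at the centre of its underside. Do not disturb.
There are look-alikes about, which are no part of the job. What is shaped like the part that bears long_probe_mid but blue, orange or pink is not meant.

How it is judged (in metres and radians):
At the end, for the whole second after the job is handed in: The long, the short and the middle probe each lie home in the bay of their own length: centre within 5 mm of the home point in depth (x), 9 mm along the rail (y) and 5 mm in height, parallel to the bay within 0.08 rad; both loose probes at rest (x of long_probe_mid in the frame of long_bay_home between -0.005 and 0.005 m and y of long_probe_mid in the frame of long_bay_home between -0.009 and 0.009 m and z of long_probe_mid in the frame of long_bay_home between -0.005 and 0.005 m and angle between the y axis of long_probe_mid and the y axis of long_bay_home, either way round below 0.08 rad and x of short_probe_mid in the frame of short_bay_home between -0.005 and 0.005 m and y of short_probe_mid in the frame of short_bay_home between -0.009 and 0.009 m and z of short_probe_mid in the frame of short_bay_home between -0.005 and 0.005 m and angle between the y axis of short_probe_mid and the y axis of short_bay_home, either way round below 0.08 rad and x of middle_probe_mid in the frame of middle_bay_home between -0.005 and 0.005 m and y of middle_probe_mid in the frame of middle_bay_home between -0.009 and 0.009 m and z of middle_probe_mid in the frame of middle_bay_home between -0.005 and 0.005 m and angle between the y axis of middle_probe_mid and the y axis of middle_bay_home, either way round below 0.08 rad and linear speed of each of long_probe, short_probe below 0.02 m/s); the robot touches nothing.
It fails at once if the beaker is pushed more than 25 mm or tipped (distance of beaker from where it was at the start of the episode above 0.025 m or angle between beaker's own z axis and vertical above 0.35 rad).
It fails at once if the bottle is pushed more than 25 mm or tipped (distance of bottle from where it was at the start of the episode above 0.025 m or angle between bottle's own z axis and vertical above 0.35 rad).
It fails at once if the jar is pushed more than 25 mm or tipped (distance of jar from where it was at the start of the episode above 0.025 m or angle between jar's own z axis and vertical above 0.35 rad).
It fails at once if the middle probe is taken out of its clips (distance of middle_probe_mid from where it was at the start of the episode above 0.015 m).
It also fails if it takes over 70 s, if anything falls off the work surface, if the arm or the gripper's body presses on something with over 40 N, if the wrist force passes 120 N, or if a joint passes its speed limit or range.

## Robot

A 7-joint arm with a two-finger parallel gripper is mounted at the origin on the work surface. World frame = base frame: x ahead of the robot, y to its left, z up, the work surface at z = 0. Lengths are in m, angles in degrees, forces in N, time in s.
With the tool pointing down it reaches from about 0.425 to 1.025 m from the base axis. Payload 9.4 kg.
Tool frame: the origin (TCP) lies on the front face of the gripper's body, between the roots of the fingers; the fingertips stand 73 mm ahead of it and the grasp point (between the pads) lies 54 mm ahead of it; z points along the fingers, x is the direction in which the jaws open and shut, and the axes are right-handed (so a half turn about z gives the same grasp; the last joint's range is limited). The gripper opens to 85 mm and grips with 20 to 120 N. Pads are 22 mm wide; open, the fingers measure 114 mm over their backs; the gripper's body (76 mm by 85 mm) begins 54 mm behind the grasp point. The pads swing forward as they close: fully open they stand 13 mm farther back than shut.
Start: joints at [63.1, 34.337, -0.143, 91.639, 0.103, 54.024, -4.572], TCP at [0.278, -0.67, 0.304] pointing down, gripper open.
Joint ranges: [-147.43, 147.43], [-19.82, 112.94], [-74.19, 73.91], [6.32, 146.72], [-59.91, 239.91], [6.04, 106.73], [-150.56, 150.56]. Speed limits (degrees/s): [127.2, 127.2, 172.46, 172.46, 180, 180, 180].

## Interface

Orientations are given as [roll, pitch, yaw] about the fixed x, y, z axes, in that order (R = Rz(yaw) Ry(pitch) Rx(roll)).
In Python, from rig import readout, read_camera, r gives the robot as it stands. The module is installed in compiled form; this text tells all that it offers.
- The arm moves only by the shell command python3 -m jog 'ROWS' [OPENING] [FORCE]. ROWS is JSON, a list of rows, each a list of 4 numbers: the shift along the tool's x, y, z as a fraction of full scale, then the turn about the tool's z as a fraction of full scale. A call has 1 to 5 rows; each row shifts and turns the pose as measured when the row begins, along the tool's axes as they then stand; what a row does not reach is not made up. Full scale, the value 1, is 250 mm for a shift and 360 degrees for a turn. A row lasts 1/12 s, in which the tool goes at most 41.7 mm and 7.16 degrees, less where a joint would pass 70% of its speed; a pose out of reach is approached as far as the arm can. A call with a number of a shift or a turn outside -1 to 1 is refused whole. A call with a gripper value outside its range is refused whole. OPENING is the opening, from -1 (shut) to 1 (fully open), set as the call begins (- or left out, the last holds). The fingers move at their own pace and stop on an object; FORCE is the grip in N (left out, the last holds). Time passes only in rows, so rows that do not move let the fingers close. It gives the time, the measured TCP pose, the force and the opening at its end, in the units of the state.
- readout.observe(): the state, without advancing time (a new reading comes with each control period).
- read_camera(name): name is "side" or "top" or "wrist"; returns a dict with "img" (480x640x3 uint8, red, green, blue), "range_z" (480x640 float32, m along the optical axis (not along the pixel's ray), 0 where there is no reading), "fx", "fy", "cx", "cy" (pixels), "R" (3x3) and "t" (3): a world point X has camera coordinates R X + t; the wrist camera has in their place "tool_from_camera" (4x4, takes a point from camera to tool coordinates, whose origin is the TCP and whose axes are the tool frame's). Camera axes: x right, y down, z forward; pixel columns grow to the right and rows downward; lengths in m; the calibration is good to about 2 mm. The wrist camera is an equidistant fisheye: a pixel r from the principal point sees the ray r / f radians off the axis. A picture is of the moment at which its call begins: read the wrist's pose just before it.
- r.hand_in(): hands the job in, once; it reports no verdict.
The state is a dict: "clock": time; "joint_positions": joint angles; "qvel": joint speeds; "joint_efforts": joint torques, N m; "ee_pos": TCP position; "ee_rot": TCP orientation; "contact_force": force on the tool from outside, world axes, zero at the start; "moment": the same for the moment, N m; "finger_gap": finger opening in m.
Only numpy, scipy, OpenCV 4.12 (cv2) and the standard library are available. Lean on these libraries where they do the work, as an engineer would, in place of code of your own. Each camera call takes 0.05 s, during which the arm holds its last target.

## Working session

There is one attempt and no reset: what is moved stays moved. The work goes in short steps, Python scripts to look and compute and a shell command to move; the robot and the scene stay as the last step left them, time stands still between calls to the robot, and variables do not carry over. Pictures are saved under pics/ and viewed, and the job is handed in when it is done.

```bash
mkdir -p pics
python3 - <<'E'
from rig import readout, read_camera, r
import cv2
s=readout.observe()
print({k:s[k] for k in('clock','ee_pos','ee_rot','contact_force','finger_gap')})
for n in('top','side','wrist'):
    c=read_camera(n); cv2.imwrite(f'pics/{n}0.png',c['img'][:,:,::-1])
    print(n,{k:c[k] for k in c if k not in('img','range_z')})
E
```

```text
{'clock': 0.0, 'ee_pos': array([ 0.27738979, -0.66943115,  0.30298669]), 'ee_rot': array([ 1.79992847e+02,  9.19376794e-02, -6.74871595e+01]), 'contact_force': array([-0.2720523 , -0.79628833, -0.0625141 ]), 'finger_gap': 0.08542209273714013}
top {'fx': 620.3927775515813, 'fy': 620.3927775515813, 'cx': 312.07504447701314, 'cy': 235.83084426012863, 'R': array([[-2.99517735e-02, -9.99551072e-01,  7.38944052e-04],
       [-9.83457008e-01,  2.93373656e-02, -1.78750194e-01],
       [ 1.78648269e-01, -6.08060503e-03, -9.83894213e-01]]), 't': array([0.08948649, 0.42924057, 1.92159107])}
side {'fx': 580.4420605088078, 'fy': 580.4420605088078, 'cx': 324.0455818452534, 'cy': 244.57647858471816, 'R': array([[-0.95716894, -0.28916906, -0.01445251],
       [-0.19833187,  0.69122213, -0.69489311],
       [ 0.21093148, -0.66226371, -0.71896779]]), 't': array([0.44961938, 0.07864118, 1.44506652])}
wrist {'fx': 371.64829954431775, 'fy': 371.64829954431775, 'cx': 317.2373333913363, 'cy': 236.84477514390167, 'tool_from_camera': array([[ 9.99999938e-01, -3.38740072e-04,  9.23564802e-05,
        -8.47162045e-05],
       [ 2.99653255e-04,  9.60491395e-01,  2.78309524e-01,
        -6.88951386e-02],
       [-1.82982193e-04, -2.78309479e-01,  9.60491437e-01,
        -6.97310259e-02],
       [ 0.00000000e+00,  0.00000000e+00,  0.00000000e+00,
         1.00000000e+00]])}
```

View pics/top0.png

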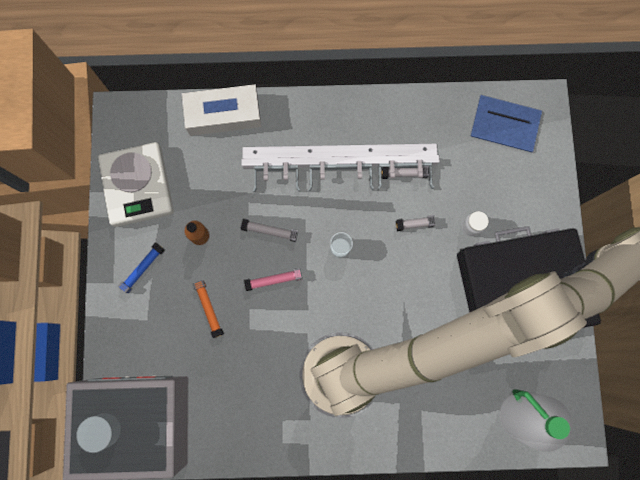

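View pics/side0.png

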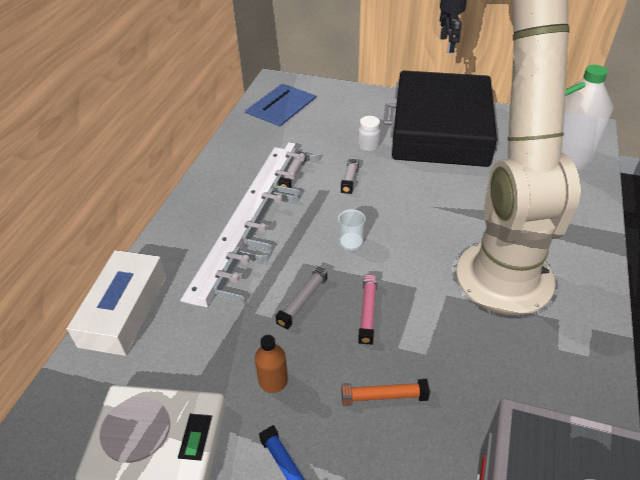

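View pics/wrist0.png

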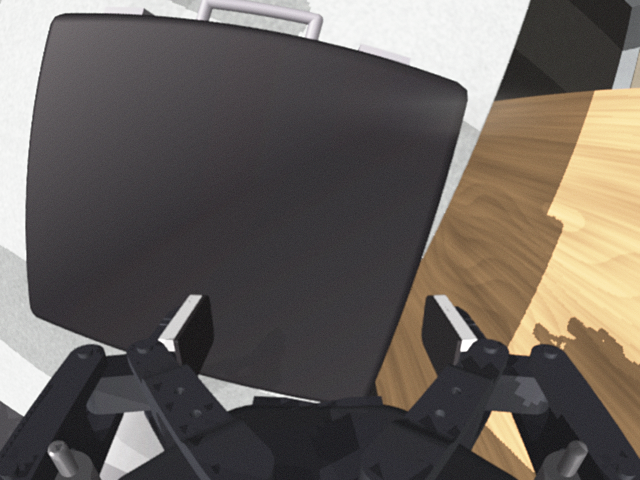

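```bash
cat > h.py <<'E'
from rig import readout, read_camera, r
import numpy as np, cv2
from scipy.spatial.transform import Rotation as Ro
def ray(c,u,v,z):
    d=c['R'].T@np.array([(u-c['cx'])/c['fx'],(v-c['cy'])/c['fy'],1]); o=-c['R'].T@c['t']
    return o+d*(z-o[2])/d[2]
def dep(c,u,v):
    Z=c['range_z'][int(v),int(u)]
    return c['R'].T@(np.array([(u-c['cx'])/c['fx']*Z,(v-c['cy'])/c['fy']*Z,Z])-c['t'])
def proj(c,X):
    p=c['R']@np.asarray(X)+c['t']; return c['cx']+c['fx']*p[0]/p[2], c['cy']+c['fy']*p[1]/p[2]
def toolT():
    s=readout.observe(); return Ro.from_euler('xyz',s['ee_rot'],degrees=True).as_matrix(), np.array(s['ee_pos'])
def wray(w,Rt,pt,u,v,z):
    x,y=(u-w['cx'])/w['fx'],(v-w['cy'])/w['fy']; th=np.hypot(x,y); k=np.sin(th)/th if th>0 else 1
    T=w['tool_from_camera']; d=Rt@T[:3,:3]@np.array([x*k,y*k,np.cos(th)]); o=pt+Rt@T[:3,3]
    return o+d*(z-o[2])/d[2]
def wproj(w,Rt,pt,X):
    T=w['tool_from_camera']; p=T[:3,:3].T@(Rt.T@(np.asarray(X)-pt)-T[:3,3])
    th=np.arctan2(np.hypot(p[0],p[1]),p[2]); n=np.hypot(p[0],p[1])
    return w['cx']+w['fx']*th*p[0]/n, w['cy']+w['fy']*th*p[1]/n
E
python3 - <<'E'
from h import *
c=read_camera('top')
np.savez('top0.npz',**c)
im=c['img'][:,:,::-1]
a=cv2.resize(im[135:200,235:445],None,fx=3.8,fy=3.8,interpolation=cv2.INTER_CUBIC)
b=cv2.resize(im[205:265,235:445],None,fx=3.8,fy=3.8,interpolation=cv2.INTER_CUBIC)
cv2.imwrite('pics/z1.png',np.vstack([a,b]))
s=read_camera('side'); im=s['img'][:,:,::-1]
cv2.imwrite('pics/z2.png',cv2.resize(im[130:340,170:380],None,fx=2.8,fy=2.8,interpolation=cv2.INTER_CUBIC))
np.savez('side0.npz',**s)
E
```

```text
(no output)
```

View pics/z1.png

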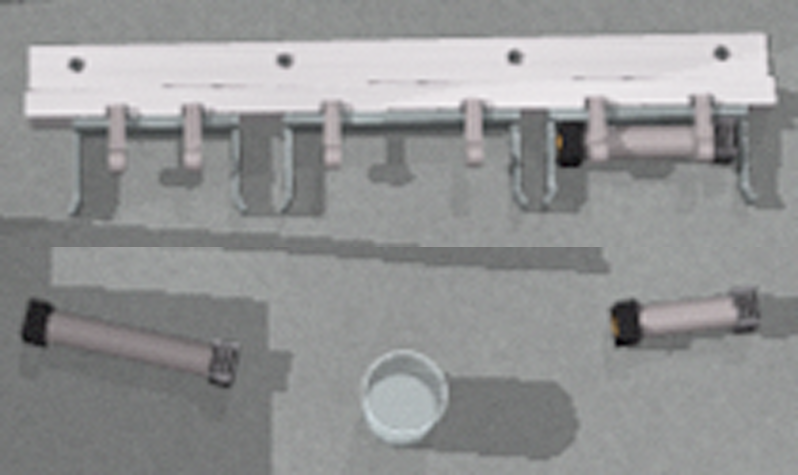

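View pics/z2.png

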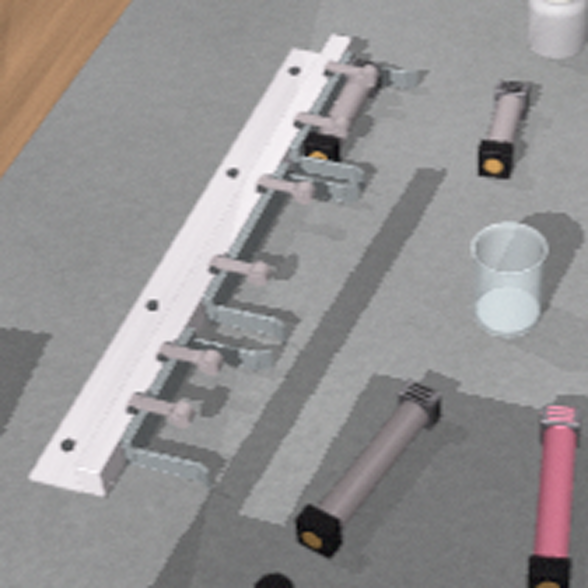

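Run:
```python
from h import *
c=dict(np.load('top0.npz')); s=dict(np.load('side0.npz'))
f=3.8
def z1(x,y,low=False): return (235+(x+.5)/f-.5, (135 if not low else 205-247/f)+(y+.5)/f-.5)
P={'cheekL_flare?':(76,205,.022),'cheekL back':(78,125,.022),'cheekR back':(236,125,.022),'LcheekL':(289,125,.022),'LcheekR':(516,122,.022),'McheekL':(552,120,.022),'McheekR':(741,118,.022),
'c1':(117,112,.047),'c2':(192,110,.047),'c3':(332,106,.047),'c4':(472,104,.047),'c5':(598,102,.047),'c6':(702,99,.047),'railbackL':(28,46,.034),'railbackR':(767,34,.034),'railfrontL':(25,116,.034),'railfrontR':(775,104,.034)}
for k,(x,y,z) in P.items():
    u,v=z1(x,y); print(k,ray(c,u,v,z).round(4),dep(c,u,v).round(3))
for n,(x,y) in {'L1':(37,322),'L2':(224,363),'Lm':(130,343),'S1':(625,324),'S2':(746,309),'Sm':(690,317),'Mm':(650,142)}.items():
    u,v=z1(x,y,n!='Mm'); print(n,(round(u),round(v)),ray(c,u,v,.034 if n[1]!='m' else .031).round(4),dep(c,u,v).round(3))
for n,(u,v) in {'beaker':(341,238),'jar':(477,217),'bottle':(193,227)}.items(): print(n,dep(c,u,v).round(3))
for n,(x,y) in {'L1':(320,530),'L2':(422,398),'S1':(496,158),'S2':(513,93)}.items():
    u,v=170+x/2.8,130+y/2.8; print('side',n,ray(s,u,v,.03).round(3),dep(s,u,v).round(3))
```

```text
cheekL_flare? [0.5954 0.2574 0.022 ] [0.593 0.257 0.03 ]
cheekL back [0.6659 0.2548 0.022 ] [0.659 0.253 0.044]
cheekR back [0.6619 0.1196 0.022 ] [0.659 0.119 0.03 ]
LcheekL [0.6605 0.0743 0.022 ] [0.658 0.074 0.03 ]
LcheekR [ 0.6574 -0.12    0.022 ] [ 0.653 -0.119  0.035]
McheekL [ 0.6583 -0.1509  0.022 ] [ 0.657 -0.151  0.025]
McheekR [ 0.6552 -0.3128  0.022 ] [ 0.653 -0.311  0.031]
c1 [0.6688 0.2195 0.047 ] [0.673 0.22  0.034]
c2 [0.6687 0.1561 0.047 ] [0.668 0.156 0.05 ]
c3 [0.6687 0.0376 0.047 ] [0.67  0.037 0.043]
c4 [ 0.6669 -0.0809  0.047 ] [ 0.67  -0.082  0.036]
c5 [ 0.6655 -0.1876  0.047 ] [ 0.671 -0.19   0.029]
c6 [ 0.6655 -0.2757  0.047 ] [ 0.668 -0.277  0.038]
railbackL [0.7337 0.2955 0.034 ] [0.743 0.298 0.008]
railbackR [ 0.7256 -0.3374  0.034 ] [ 0.739 -0.346 -0.005]
railfrontL [0.6716 0.2987 0.034 ] [ 0.682  0.302 -0.   ]
railfrontR [ 0.6632 -0.3401  0.034 ] [ 0.663 -0.34   0.034]
L1 (244, 224) [0.476  0.2905 0.034 ] [0.475 0.29  0.04 ]
L2 (294, 235) [0.4365 0.1351 0.034 ] [0.436 0.135 0.035]
Lm (269, 230) [0.4564 0.2133 0.031 ] [0.457 0.213 0.029]
S1 (399, 225) [ 0.4596 -0.2009  0.034 ] [ 0.459 -0.201  0.036]
S2 (431, 221) [ 0.4694 -0.3029  0.034 ] [ 0.469 -0.303  0.034]
Sm (416, 223) [ 0.4646 -0.2561  0.031 ] [ 0.463 -0.255  0.038]
Mm (406, 172) [ 0.6337 -0.2322  0.031 ] [ 0.636 -0.233  0.024]
beaker [ 0.427 -0.016  0.009]
jar [ 0.466 -0.434  0.091]
bottle [0.45  0.433 0.145]
side L1 [0.474 0.299 0.03 ] [0.473 0.301 0.032]
side L2 [0.436 0.139 0.03 ] [0.435 0.141 0.032]
side S1 [ 0.458 -0.191  0.03 ] [ 0.459 -0.191  0.029]
side S2 [ 0.469 -0.298  0.03 ] [ 0.467 -0.291  0.035]
```

The left bay (clips at px 266/286) is 64 mm between clips, so it is the short bay. The middle bay (px 322/359) is 120 mm, so it is the long bay. The right bay is occupied.

Loose rods: grey at px (268,230) measures 160 mm between block centres, so it is the long one. Grey at (415,223) measures 102 mm, so it is the short one. Pink (272,281), orange (208,308) and blue (142,267) are decoys. The enlarged crop confirms the two grey rods. I'll start with the short rod.

```bash
cat > to.py <<'E'
import sys
from h import *
# usage: to.py x y z yaw
Rt,pt=toolT(); s=readout.observe()
yaw=s['ee_rot'][2]
g=np.array([float(a) for a in sys.argv[1:4]]); d=Rt.T@(g-pt)
dy=(float(sys.argv[4])-yaw+180)%360-180
print('t',round(s['clock'],2),'pos',pt.round(4),'rpy',np.round(s['ee_rot'],1),'F',np.round(s['contact_force'],1),'gap',round(s['finger_gap'],4))
print('tool delta frac',(d/.25).round(3),'turn frac',round(-dy/360,4),'mm',(d*1e3).round(1))
E
python3 -m jog '[[0,0,0,-0.0199],[0,0,0,-0.0199],[0,0,0,-0.0199],[0,0,0,-0.0199],[0,0,0,-0.0199]]' 1 40; python3 -m jog '[[0,0,0,-0.0199],[0,0,0,-0.0199],[0,0,0,-0.0199],[0,0,0,-0.0199],[0,0,0,-0.0199]]'
python3 to.py .4646 -.2540 .2 5.5
```

```text
clock: 0.67
ee_pos: [0.278, -0.669, 0.3026]
ee_rot: [-180.0, 0.1, -31.4]
contact_force: [-0.0, -1.1, -1.2]
finger_gap: 0.0854
clock: 1.08
ee_pos: [0.2776, -0.6688, 0.3019]
ee_rot: [-179.9, 0.1, 4.4]
contact_force: [-0.5, -0.4, -0.5]
finger_gap: 0.0855
t 1.08 pos [ 0.2776 -0.6688  0.3019] rpy [-1.799e+02  1.000e-01  4.400e+00] F [-0.5 -0.4 -0.5] gap 0.0855
tool delta frac [ 0.874 -1.596  0.41 ] turn frac -0.0031 mm [ 218.5 -399.   102.5]
```

```bash
python3 -m jog '[[0.08,-0.145,0,-0.003],[0.08,-0.145,0,0],[0.08,-0.145,0,0],[0.08,-0.145,0,0],[0.08,-0.145,0,0]]' >/dev/null; python3 -m jog '[[0.08,-0.145,0,0],[0.08,-0.145,0,0],[0.08,-0.145,0,0],[0.08,-0.145,0,0],[0.08,-0.145,0,0]]'
python3 to.py .4646 -.2540 .2 5.5
```

```text
clock: 1.92
ee_pos: [0.4359, -0.2916, 0.2987]
ee_rot: [179.9, 0.3, 4.9]
contact_force: [0.6, 0.6, 0.9]
finger_gap: 0.0856
t 1.92 pos [ 0.4359 -0.2916  0.2987] rpy [179.9   0.3   4.9] F [0.6 0.6 0.9] gap 0.0856
tool delta frac [ 0.129 -0.141  0.394] turn frac -0.0017 mm [ 32.2 -35.1  98.5]
```

```bash
python3 -m jog '[[0.065,-0.07,0.13,-0.002],[0.065,-0.07,0.13,0],[0,0,0.13,0],[0,0,0,0]]' >/dev/null; python3 to.py .4646 -.2540 .2 5.5
python3 - <<'E'
from h import *
Rt,pt=toolT(); w=read_camera('wrist'); cv2.imwrite('pics/w1.png',w['img'][:,:,::-1])
np.savez('w1.npz',Rt=Rt,pt=pt,**w)
E
```

```text
t 2.25 pos [ 0.4721 -0.2429  0.2021] rpy [179.8  -0.4   6.4] F [-1.5  0.3 -0.2] gap 0.0855
tool delta frac [-0.035  0.041  0.008] turn frac 0.0024 mm [-8.7 10.2  2.1]
```

View pics/w1.png

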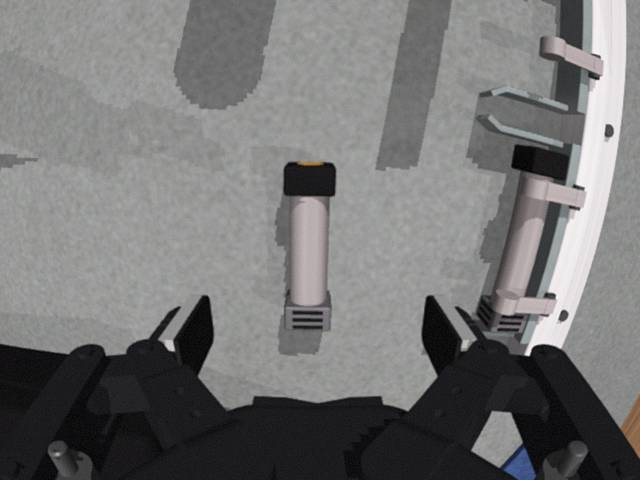

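Wrist view: the short rod has its black cap at about (310,179) and grey guard at about (307,312). The middle probe sits in its clips on the right at (520,240).

Run:
```python
from h import *
w=dict(np.load('w1.npz')); Rt,pt=w['Rt'],w['pt']
for n,(u,v,z) in {'blk far':(310,165,.034),'blk near':(310,195,.034),'gry far':(308,292,.034),'grey near':(308,328,.0),'shaftL':(290,245,.017),'shaftR':(329,245,.017)}.items(): print(n,wray(w,Rt,pt,u,v,z).round(4))
a=wray(w,Rt,pt,310,195,.034);b=wray(w,Rt,pt,308,292,.034);print('inner length',np.linalg.norm(a-b),'mid',(a+b)/2, 'yaw',np.degrees(np.arctan2(-(a-b)[0],(a-b)[1])))
```

```text
blk far [ 0.4615 -0.1953  0.034 ]
blk near [ 0.4636 -0.2147  0.034 ]
gry far [ 0.4694 -0.283   0.034 ]
grey near [ 0.4737 -0.3321  0.    ]
shaftL [ 0.4532 -0.2554  0.017 ]
shaftR [ 0.4811 -0.2523  0.017 ]
inner length 0.06858410295361785 mid [ 0.46647099 -0.24886329  0.034     ] yaw 4.841558288619294
```

```bash
python3 -m jog '[[0,0,0,0]]'>/dev/null; python3 to.py .4667 -.2545 .078 4.8
```

```text
t 2.38 pos [ 0.4734 -0.2431  0.2053] rpy [179.7  -0.5   6.4] F [ 0.8 -0.4  1.1] gap 0.0854
tool delta frac [-0.036  0.04   0.509] turn frac 0.0044 mm [ -9.   10.1 127.2]
```

```bash
python3 -m jog '[[-0.036,0.04,0.1,0.0044],[0,0,0.1,0],[0,0,0.1,0],[0,0,0,0]]'>/dev/null; python3 to.py .4667 -.2545 .078 4.8
```

```text
t 2.72 pos [ 0.4686 -0.2608  0.1367] rpy [179.3  -1.1   4.3] F [ 0.1 -0.9 -1.1] gap 0.0854
tool delta frac [-0.01  -0.029  0.234] turn frac -0.0013 mm [-2.5 -7.2 58.6]
```

```bash
python3 -m jog '[[-0.01,-0.025,0.08,0],[0,0,0.08,0],[0,0,0.04,0],[0,0,0,0]]'>/dev/null; python3 to.py .4667 -.2545 .078 4.8
```

```text
t 3.05 pos [ 0.4689 -0.2613  0.0932] rpy [178.8  -1.5   3.9] F [0.5 0.1 0.5] gap 0.0858
tool delta frac [-0.008 -0.029  0.06 ] turn frac -0.0025 mm [-2.1 -7.3 15. ]
```

```bash
python3 -m jog '[[-0.008,-0.029,0.05,-0.0025],[0,0,0,0]]'>/dev/null; python3 to.py .4667 -.2545 .078 4.8
```

```text
t 3.22 pos [ 0.4678 -0.2564  0.0836] rpy [178.7  -1.7   4.7] F [-0.6  0.6 -0.3] gap 0.0855
tool delta frac [-0.005 -0.008  0.022] turn frac -0.0003 mm [-1.1 -2.1  5.5]
```

```bash
python3 -m jog '[[-0.005,-0.008,0.024,0],[0,0,0,0],[0,0,0,0],[0,0,0,0],[0,0,0,0]]' -1 50 >/dev/null;python3 -m jog '[[0,0,0,0],[0,0,0,0],[0,0,0,0],[0,0,0,0],[0,0,0,0]]' -1 50; python3 to.py .4667 -.2545 .078 4.8
```

```text
clock: 4.05
ee_pos: [0.4681, -0.2578, 0.0831]
ee_rot: [178.4, -2.0, 4.4]
contact_force: [0.1, 0.2, -1.9]
finger_gap: 0.0259
t 4.05 pos [ 0.4681 -0.2578  0.0831] rpy [178.4  -2.    4.4] F [ 0.1  0.2 -1.9] gap 0.0259
tool delta frac [-0.005 -0.014  0.02 ] turn frac -0.001 mm [-1.3 -3.6  5. ]
```

```bash
python3 -m jog '[[0,0,0,0],[0,0,0,0]]' 0.1 >/dev/null;python3 -m jog '[[-0.005,-0.014,0.03,0]]' ;python3 to.py .4667 -.2545 .076 4.8
```

```text
clock: 4.3
ee_pos: [0.4675, -0.2554, 0.0761]
ee_rot: [178.4, -2.1, 4.4]
contact_force: [0.4, -0.7, 0.3]
finger_gap: 0.0471
t 4.3 pos [ 0.4675 -0.2554  0.0761] rpy [178.4  -2.1   4.4] F [ 0.4 -0.7  0.3] gap 0.0471
tool delta frac [-0.003 -0.004  0.   ] turn frac -0.0012 mm [-0.7 -1.   0.1]
```

```bash
python3 -m jog '[[0,0,0,0],[0,0,0,0],[0,0,0,0],[0,0,0,0]]' -1 60; python3 to.py .4667 -.2545 .2 -0.75
```

```text
clock: 4.63
ee_pos: [0.4673, -0.2545, 0.0754]
ee_rot: [178.3, -2.0, 4.5]
contact_force: [1.2, -0.5, -1.0]
finger_gap: 0.0262
t 4.63 pos [ 0.4673 -0.2545  0.0754] rpy [178.3  -2.    4.5] F [ 1.2 -0.5 -1. ] gap 0.0262
tool delta frac [ 0.015  0.014 -0.498] turn frac 0.0145 mm [   3.8    3.6 -124.5]
```

```bash
python3 -m jog '[[0,0,-0.1,0],[0,0,-0.14,0],[0,0,-0.14,0.014],[0,0,-0.14,0]]'; python3 to.py .595 .187 .2 -0.75
python3 - <<'E'
from h import *
w=read_camera('wrist'); cv2.imwrite('pics/w2.png',w['img'][:,:,::-1])
E
```

```text
clock: 4.97
ee_pos: [0.4601, -0.2484, 0.2013]
ee_rot: [178.9, -1.3, -0.6]
contact_force: [0.1, -0.3, -2.4]
finger_gap: 0.026
t 4.97 pos [ 0.4601 -0.2484  0.2013] rpy [178.9  -1.3  -0.6] F [ 0.1 -0.3 -2.4] gap 0.026
tool delta frac [ 0.521 -1.747 -0.015] turn frac 0.0004 mm [ 130.3 -436.8   -3.8]
```

View pics/w2.png

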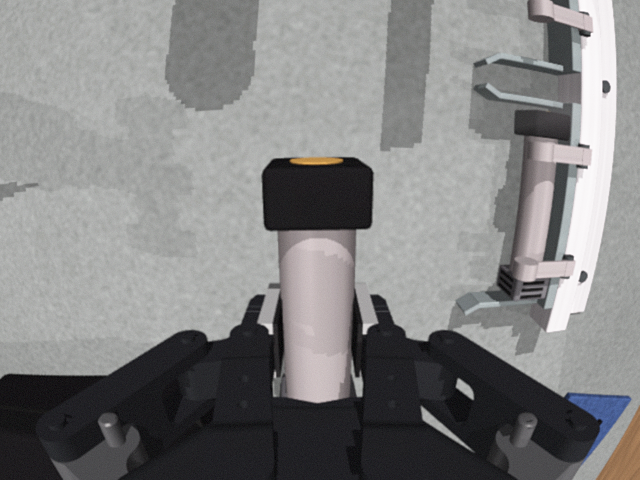

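```bash
cat >> h.py <<'E'
def wtool(w,u,v,med=0):
    Z=w['range_z'][int(v),int(u)]
    x,y=(u-w['cx'])/w['fx'],(v-w['cy'])/w['fy']; th=np.hypot(x,y); k=np.tan(th)/th if th>0 else 1
    T=w['tool_from_camera']; return T[:3,:3]@np.array([x*k*Z,y*k*Z,Z])+T[:3,3]
E
python3 - <<'E'
from h import *
w=read_camera('wrist')
for p in [(317,175),(317,200),(317,220),(270,200),(366,200),(317,227),(317,240),(317,260),(317,300),(317,162),(317,168)]: print(p,(wtool(w,*p)*1e3).round(1))
E
```

```text
(317, 175) [ -1.5 -57.2  39.7]
(317, 200) [ -1.5 -49.5  40.7]
(317, 220) [ -1.5 -43.2  41.1]
(270, 200) [-15.8 -49.6  40.3]
(366, 200) [ 13.3 -49.6  40.6]
(317, 227) [ -1.5 -41.1  40.5]
(317, 240) [ -1.6 -35.9  44.1]
(317, 260) [ -1.6 -29.3  43.5]
(317, 300) [ -1.6 -14.6  44.3]
(317, 162) [ -1.6 -60.4  47.7]
(317, 168) [ -1.5 -59.2  41. ]
```

```bash
python3 -m jog '[[0.04,-0.16,-0.01,0],[0.04,-0.16,0,0],[0.04,-0.16,0,0],[0.04,-0.16,0,0],[0.04,-0.16,0,0]]' >/dev/null;  python3 to.py .56 .187 .2 -0.75;python3 -m jog '[[0.04,-0.16,-0.01,0],[0.04,-0.16,0,0],[0.04,-0.16,0,0],[0.04,-0.16,0,0],[0.04,-0.16,0,0]]'; python3 to.py .56 .187 .2 -0.75
```

```text
t 5.48 pos [ 0.5127 -0.0576  0.2027] rpy [178.3  -1.8  -1.7] F [ 1.  -0.1 -2.9] gap 0.0262
tool delta frac [ 0.159 -0.984 -0.013] turn frac -0.0028 mm [  39.7 -245.9   -3.3]
clock: 5.9
ee_pos: [0.566, 0.1443, 0.1958]
ee_rot: [178.2, -1.5, -1.7]
contact_force: [1.5, -0.1, -2.6]
finger_gap: 0.0257
t 5.9 pos [0.566  0.1443 0.1958] rpy [178.2  -1.5  -1.7] F [ 1.5 -0.1 -2.6] gap 0.0257
tool delta frac [-0.029 -0.17  -0.023] turn frac -0.0025 mm [ -7.2 -42.4  -5.8]
```

```bash
python3 -m jog '[[-0.03,-0.15,-0.02,-0.003],[0,0,0,0]]' >/dev/null;  python3 to.py .56 .187 .2 -0.75
python3 - <<'E'
from h import *
Rt,pt=toolT(); w=read_camera('wrist'); cv2.imwrite('pics/w3.png',w['img'][:,:,::-1])
np.savez('w3.npz',Rt=Rt,pt=pt,**w)
t=read_camera('top'); cv2.imwrite('pics/t3.png',cv2.resize(t['img'][100:280,190:460,::-1],None,fx=2.9,fy=2.9))
E
```

```text
t 6.07 pos [0.5599 0.1943 0.197 ] rpy [178.4  -1.5   0. ] F [-1.   1.4 -2. ] gap 0.0264
tool delta frac [ 0.001  0.03  -0.011] turn frac 0.0022 mm [ 0.2  7.4 -2.8]
```

View pics/w3.png

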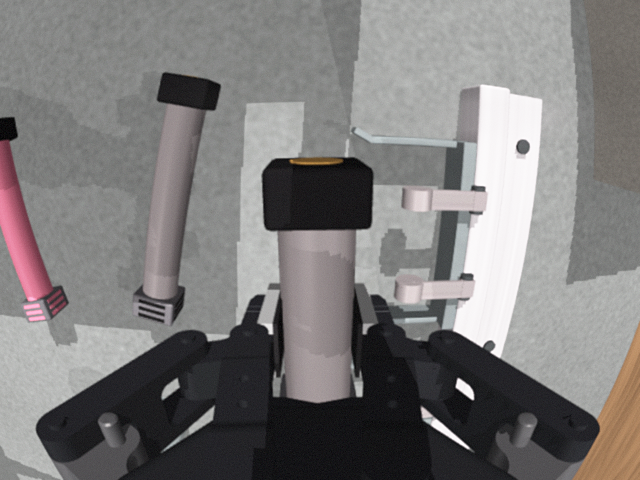

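View pics/t3.png

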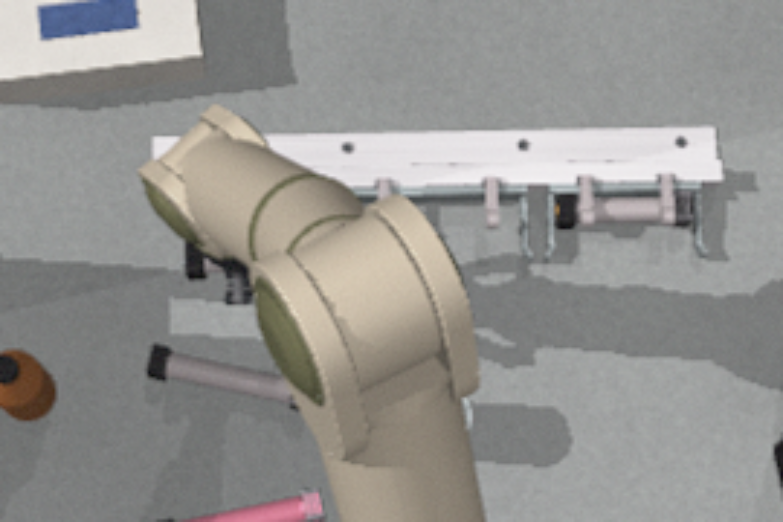

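The wrist picture shows the short bay: lips at about (417,198) and (409,290), far cheek at row 141, near cheek at row 320, back wall's front edge running from (456,150) to (432,300).

Run:
```python
from h import *
w=dict(np.load('w3.npz')); Rt,pt=w['Rt'],w['pt']
Q={'lipF':(417,198,.047),'lipN':(409,290,.047),'lipFfrontedge':(402,198,.037),'clipF root':(480,201,.047),'clipN root':(468,290,.047),'cheekFar mouth':(372,140,.022),'cheekFar wall':(455,145,.022),'cheekN':(415,320,.022),'wallF':(456,150,.034),'wallM':(447,245,.034),'railF':(478,110,.034)}
for n,(u,v,z) in Q.items():
    d=pt+Rt@wtool(w,u,v); print(n,wray(w,Rt,pt,u,v,z).round(4),'depth',d.round(4))
```

```text
lipF [0.6236 0.2212 0.047 ] depth [0.6243 0.2208 0.0448]
lipN [0.6235 0.1588 0.047 ] depth [0.6236 0.1585 0.0464]
lipFfrontedge [0.6166 0.2191 0.037 ] depth [0.6165 0.2191 0.0372]
clipF root [0.6674 0.2201 0.047 ] depth [0.6692 0.2193 0.0433]
clipN root [0.6674 0.1569 0.047 ] depth [0.6698 0.1544 0.0422]
cheekFar mouth [0.5985 0.2548 0.022 ] depth [0.5986 0.2548 0.0216]
cheekFar wall [0.657  0.2539 0.022 ] depth [0.6575 0.2538 0.0208]
cheekN [0.6388 0.1202 0.022 ] depth [0.6388 0.1201 0.022 ]
wallF [0.653  0.2512 0.034 ] depth [0.6582 0.2504 0.0213]
wallM [0.6522 0.1858 0.034 ] depth [0.6577 0.1812 0.0206]
railF [0.6678 0.2789 0.034 ] depth [0.6686 0.279  0.0324]
```

```bash
cat > rod.py <<'E'
import sys
from h import *
# rod.py x y z yaw [ox oy oz mm]: rod centre target
Rt,pt=toolT(); s=readout.observe()
o=np.array([float(a) for a in sys.argv[5:8]] or [-1.3,.3,57.6])/1e3
c=pt+Rt@o; g=np.array([float(a) for a in sys.argv[1:4]])
d=Rt.T@(g-c)
dy=(float(sys.argv[4])-s['ee_rot'][2]+180)%360-180
print('t',round(s['clock'],2),'rod',c.round(4),'rpy',np.round(s['ee_rot'],1),'F',np.round(s['contact_force'],1),'gap',round(s['finger_gap'],4))
print('frac',(d/.25).round(3),'turn',round(-dy/360,4),'mm',(d*1e3).round(1))
E
python3 rod.py .594 .188 .06 -.75
```

```text
t 6.17 rod [0.5607 0.1848 0.1389] rpy [178.1  -1.4  -0.3] F [-0.7 -0.6 -2.5] gap 0.0261
frac [ 0.125 -0.024  0.318] turn 0.0012 mm [31.3 -5.9 79.5]
```

```bash
python3 -m jog '[[0.06,-0.012,0.15,0.001],[0.06,-0.012,0.15,0]]'; python3 rod.py .594 .188 .021 -.75
```

```text
clock: 6.33
ee_pos: [0.5933, 0.1896, 0.126]
ee_rot: [178.2, -1.8, -0.7]
contact_force: [0.8, 0.0, -1.9]
finger_gap: 0.0259
t 6.33 rod [0.5938 0.1875 0.0685] rpy [178.2  -1.8  -0.7] F [ 0.8  0.  -1.9] gap 0.0259
frac [-0.005 -0.008  0.19 ] turn 0.0003 mm [-1.3 -1.9 47.4]
```

```bash
python3 -m jog '[[-0.003,-0.006,0.09,0],[-0.003,-0.006,0.08,0]]'; python3 rod.py .594 .188 .019 -.75
```

```text
clock: 6.5
ee_pos: [0.5952, 0.1874, 0.0784]
ee_rot: [178.1, -1.8, -0.9]
contact_force: [-0.4, -0.4, -2.3]
finger_gap: 0.0264
t 6.5 rod [0.5957 0.1852 0.0208] rpy [178.1  -1.8  -0.9] F [-0.4 -0.4 -2.3] gap 0.0264
frac [-0.007 -0.011  0.007] turn -0.0003 mm [-1.8 -2.9  1.7]
```

```bash
python3 -m jog '[[-0.003,-0.014,0.007,0]]'; python3 rod.py .594 .188 .019 -.75
python3 - <<'E'
from h import *
w=read_camera('wrist'); cv2.imwrite('pics/w4.png',w['img'][:,:,::-1])
E
```

```text
clock: 6.58
ee_pos: [0.5948, 0.1874, 0.0734]
ee_rot: [177.9, -1.7, -1.0]
contact_force: [-0.4, -9.0, 26.6]
finger_gap: 0.0262
t 6.58 rod [0.5952 0.1849 0.0159] rpy [177.9  -1.7  -1. ] F [-0.4 -9.  26.6] gap 0.0262
frac [-0.005 -0.012 -0.013] turn -0.0007 mm [-1.2 -3.  -3.3]
```

View pics/w4.png

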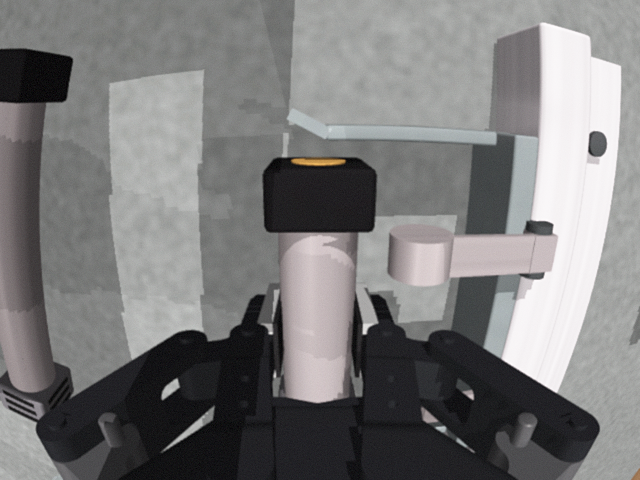

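Run:
```python
from h import *
Rt,pt=toolT();w=read_camera('wrist')
for p in [(400,133),(480,138),(318,168),(318,178)]: print(p,(pt+Rt@wtool(w,*p)).round(4), (wtool(w,*p)*1e3).round(1))
```

```text
(400, 133) [0.6226 0.2555 0.0219] [ 25.3 -70.1  50.4]
(480, 138) [0.6518 0.2549 0.0217] [ 54.4 -70.1  51.5]
(318, 168) [0.5956 0.2455 0.0321] [ -1.2 -59.3  39.8]
(318, 178) [0.5955 0.2427 0.0335] [ -1.2 -56.4  38.6]
```

```bash
python3 -m jog '[[-0.003,-0.006,-0.02,0],[0,-0.016,-0.002,0]]'; python3 rod.py .594 .188 .019 -.75
```

```text
clock: 6.85
ee_pos: [0.593, 0.1909, 0.0797]
ee_rot: [177.8, -1.6, -1.2]
contact_force: [-0.4, 0.2, -2.5]
finger_gap: 0.0261
t 6.85 rod [0.5932 0.1883 0.0221] rpy [177.8  -1.6  -1.2] F [-0.4  0.2 -2.5] gap 0.0261
frac [0.003 0.001 0.013] turn -0.0011 mm [0.7 0.2 3.2]
```

```bash
python3 -m jog '[[0.003,-0.001,0.013,-0.001]]'; python3 -m jog '[[0,0,0,0],[0,0,0,0]]' 0.15;python3 rod.py .594 .188 .019 -.75; python3 -m jog '[[0,0,-0.1,0],[0,0,-0.1,0]]';python3 to.py .55 .188 .15 -.75;  python3 - <<'E'
from h import *
Rt,pt=toolT(); w=read_camera('wrist'); cv2.imwrite('pics/w5.png',w['img'][:,:,::-1])
np.savez('w5.npz',Rt=Rt,pt=pt,**w)
E
```

```text
clock: 6.93
ee_pos: [0.5938, 0.1915, 0.0772]
ee_rot: [177.8, -1.6, -0.8]
contact_force: [0.7, -0.2, -2.3]
finger_gap: 0.0259
clock: 7.1
ee_pos: [0.5941, 0.1912, 0.0776]
ee_rot: [177.8, -1.7, -0.8]
contact_force: [0.4, 0.6, 1.0]
finger_gap: 0.048
t 7.1 rod [0.5944 0.1887 0.0201] rpy [177.8  -1.7  -0.8] F [0.4 0.6 1. ] gap 0.048
frac [-0.002  0.003  0.004] turn -0.0001 mm [-0.4  0.7  1.1]
clock: 7.27
ee_pos: [0.5908, 0.1924, 0.1247]
ee_rot: [177.7, -1.3, -0.7]
contact_force: [0.4, 0.1, 0.5]
finger_gap: 0.0493
t 7.27 pos [0.5908 0.1924 0.1247] rpy [177.7  -1.3  -0.7] F [0.4 0.1 0.5] gap 0.0493
tool delta frac [-0.161  0.024 -0.104] turn frac 0.0 mm [-40.2   6.  -26. ]
```

View pics/w5.png

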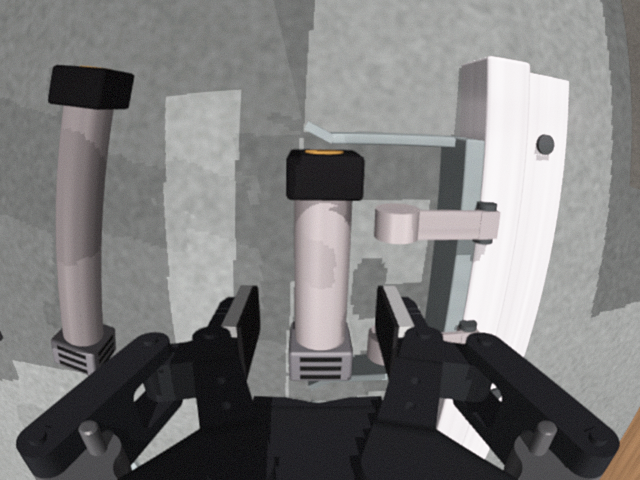

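```bash
python3 -m jog '[[-0.16,0.02,-0.01,0],[-0.04,0,0,0],[0,0,0,0],[0,0,0,0]]' -1; python3 to.py .542 .188 .081 -.75
```

```text
clock: 7.65
ee_pos: [0.5427, 0.189, 0.1346]
ee_rot: [178.0, -2.0, -0.8]
contact_force: [0.5, 0.4, 0.2]
finger_gap: 0.0009
t 7.65 pos [0.5427 0.189  0.1346] rpy [178.   -2.   -0.8] F [0.5 0.4 0.2] gap 0.0009
tool delta frac [-0.01  -0.004  0.214] turn frac -0.0002 mm [-2.6 -0.9 53.6]
```

```bash
python3 -m jog '[[-0.01,-0.006,0.1,0],[0,-0.004,0.1,0]]' ; python3 to.py .542 .191 .081 -.75
```

```text
clock: 7.82
ee_pos: [0.5459, 0.1907, 0.0881]
ee_rot: [178.2, -2.5, -0.9]
contact_force: [-0.9, 0.4, -0.8]
finger_gap: -0.0002
t 7.82 pos [0.5459 0.1907 0.0881] rpy [178.2  -2.5  -0.9] F [-0.9  0.4 -0.8] gap -0.0002
tool delta frac [-0.017 -0.002  0.028] turn frac -0.0004 mm [-4.2 -0.5  6.9]
```

```bash
python3 -m jog '[[0.04,0,0.025,0],[0.04,0,0.005,0]]' ; python3 to.py .611 .191 .081 -.75
```

```text
clock: 7.98
ee_pos: [0.566, 0.1904, 0.0778]
ee_rot: [178.1, -2.3, -0.7]
contact_force: [-5.0, -0.4, 4.8]
finger_gap: 0.0
t 7.98 pos [0.566  0.1904 0.0778] rpy [178.1  -2.3  -0.7] F [-5.  -0.4  4.8] gap 0.0
tool delta frac [ 0.18  -0.005 -0.006] turn frac 0.0 mm [45.  -1.1 -1.4]
```

```bash
python3 -m jog '[[0.04,-0.003,-0.01,0],[0.04,-0.003,-0.003,0]]' ; python3 to.py .611 .191 .081 -.75
```

```text
clock: 8.15
ee_pos: [0.5877, 0.191, 0.0811]
ee_rot: [177.9, -2.0, -0.8]
contact_force: [-6.7, -0.4, -2.1]
finger_gap: 0.0001
t 8.15 pos [0.5877 0.191  0.0811] rpy [177.9  -2.   -0.8] F [-6.7 -0.4 -2.1] gap 0.0001
tool delta frac [ 0.093 -0.001  0.004] turn frac -0.0 mm [23.3 -0.3  0.9]
```

Run:
```python
from h import *
w=read_camera('wrist'); cv2.imwrite('pics/w6.png',w['img'][:,:,::-1])
```

```text
(no output)
```

View pics/w6.png

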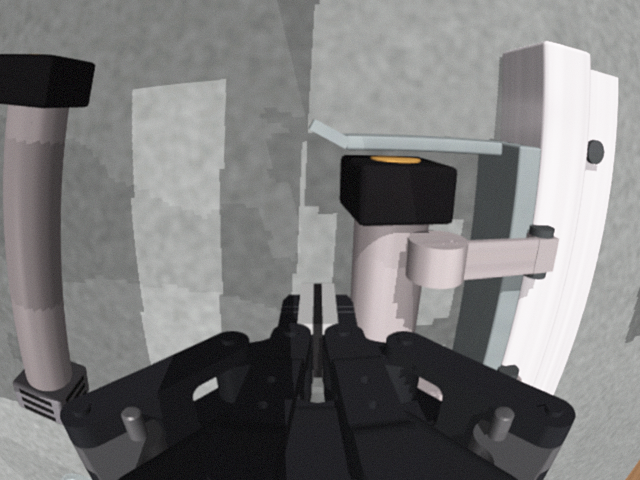

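Aligned: the rod is straight, inside the cheeks, and its shaft is meeting the lips. Pressing on.

```bash
python3 -m jog '[[0.04,0,0,0],[0.04,0,0,0]]' ; python3 to.py .611 .191 .081 -.75
```

```text
clock: 8.37
ee_pos: [0.6087, 0.1898, 0.082]
ee_rot: [177.8, -1.8, -0.8]
contact_force: [-2.0, -0.4, -0.8]
finger_gap: -0.0001
t 8.37 pos [0.6087 0.1898 0.082 ] rpy [177.8  -1.8  -0.8] F [-2.  -0.4 -0.8] gap -0.0001
tool delta frac [ 0.009 -0.005  0.004] turn frac -0.0003 mm [ 2.3 -1.3  1. ]
```

```bash
python3 -m jog '[[0.03,-0.003,0,0]]' ; python3 -m jog '[[0.03,-0.003,0,0]]'
python3 - <<'E'
from h import *
Rt,pt=toolT();w=read_camera('wrist'); cv2.imwrite('pics/w7.png',w['img'][:,:,::-1])
np.savez('w7.npz',Rt=Rt,pt=pt,**w)
E
```

```text
clock: 8.45
ee_pos: [0.6141, 0.1897, 0.0816]
ee_rot: [177.7, -1.4, -0.9]
contact_force: [-23.5, 3.1, -1.2]
finger_gap: 0.0002
clock: 8.53
ee_pos: [0.6158, 0.1898, 0.0803]
ee_rot: [177.5, -0.6, -0.9]
contact_force: [-30.8, 2.7, 0.9]
finger_gap: -0.0001
```

View pics/w7.png

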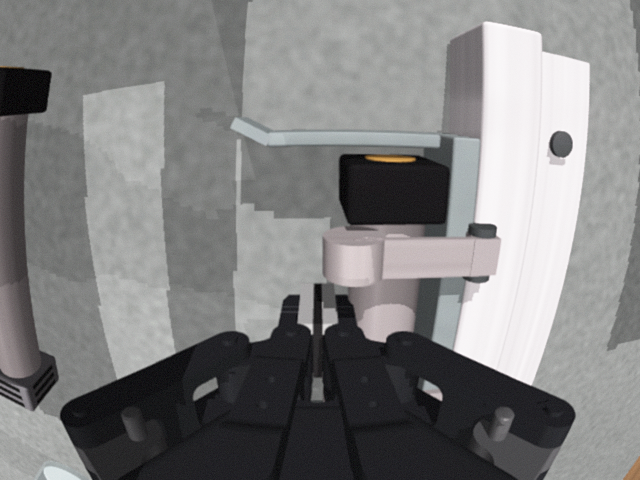

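The short rod is home against the wall: the lip is in front of the shaft and the force rose to 31 N at a stop. I'll back off and check from above.

```bash
python3 -m jog '[[-0.12,0,-0.01,0],[-0.08,0,-0.12,0],[0,0,-0.15,0],[0,0,-0.1,0]]' 1
python3 - <<'E'
from h import *
Rt,pt=toolT();w=read_camera('wrist'); cv2.imwrite('pics/w8.png',w['img'][:,:,::-1])
np.savez('w8.npz',Rt=Rt,pt=pt,**w)
E
python3 to.py .456 .213 .2 -14.3
```

```text
clock: 8.92
ee_pos: [0.5623, 0.1939, 0.1718]
ee_rot: [177.2, 0.2, -0.9]
contact_force: [0.7, -0.4, 0.2]
finger_gap: 0.0481
t 8.97 pos [0.5639 0.1948 0.1759] rpy [ 1.774e+02 -1.000e-01 -9.000e-01] F [-0.1  0.3  1.7] gap 0.0554
tool delta frac [-0.432 -0.062 -0.1  ] turn frac 0.0373 mm [-108.1  -15.4  -25.1]
```

View pics/w8.png

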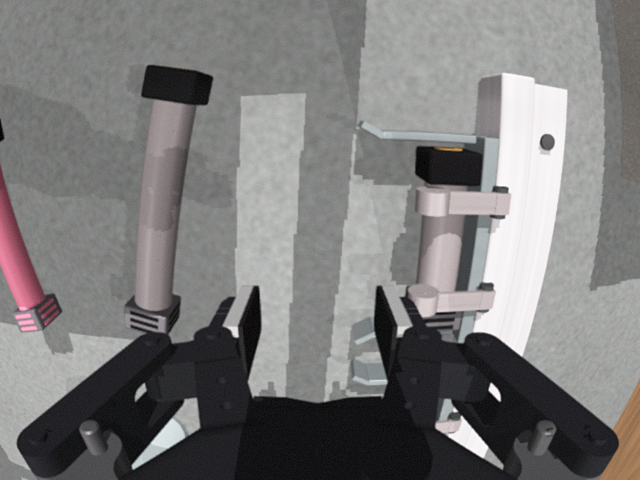

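The short rod sits under both lips with its blocks at the wall. Next is the long rod (black cap (177,84), guard (153,313)).

```bash
python3 -m jog '[[-0.15,-0.02,-0.04,0],[-0.15,-0.02,-0.04,0],[-0.12,-0.02,0,0.018],[0,0,0,0.018],[0,0,0,0]]' 1 >/dev/null; python3 to.py .456 .213 .2 -14.3
python3 - <<'E'
from h import *
Rt,pt=toolT();w=read_camera('wrist'); cv2.imwrite('pics/w9.png',w['img'][:,:,::-1])
np.savez('w9.npz',Rt=Rt,pt=pt,**w)
E
```

```text
t 9.38 pos [0.4646 0.2138 0.2024] rpy [178.3  -1.6 -14.7] F [1.5 0.9 0.4] gap 0.0854
tool delta frac [-0.033  0.012  0.009] turn frac -0.0011 mm [-8.2  2.9  2.3]
```

View pics/w9.png

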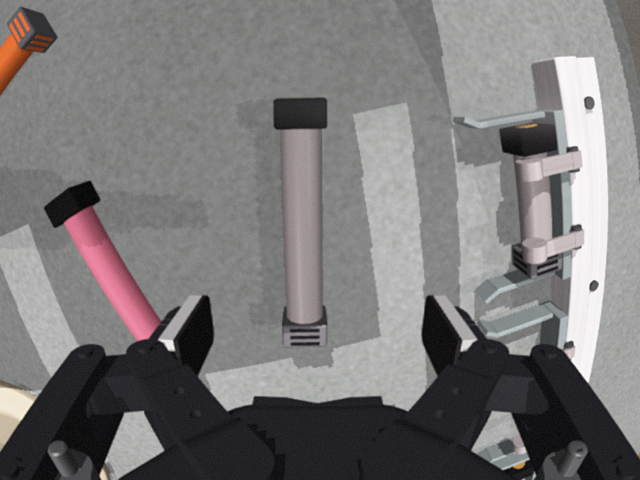

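Run:
```python
from h import *
w=dict(np.load('w9.npz')); Rt,pt=w['Rt'],w['pt']
for n,(u,v) in {'blk far':(301,100),'blk near':(301,125),'gry far':(305,311),'gry near':(305,329),'sh1':(302,170),'sh2':(304,280)}.items(): print(n,wray(w,Rt,pt,u,v,.031 if n[:2]=='sh' else .034).round(4),(pt+Rt@wtool(w,u,v)).round(4))
m=w['range_z']
for v in (140,170,200,240,280):
    row=w['img'][v,260:350].astype(int); print(v,[i+260 for i in np.where(np.abs(np.diff(row[:,0]-row[:,2]))>4)[0]])
# side checks for short home
for n,(u,v) in {'sblkTop':(528,132),'s near':(536,250),'shaft':(534,200),'cheekF':(500,121),'wall':(562,200),'blkL':(505,135)}.items(): print(n,(pt+Rt@wtool(w,u,v)).round(4))
```

```text
blk far [0.4796 0.2979 0.034 ] [0.4796 0.2979 0.0334]
blk near [0.4755 0.2825 0.034 ] [0.4755 0.2825 0.0332]
gry far [0.4438 0.1566 0.034 ] [0.4433 0.1547 0.0305]
gry near [0.4397 0.1418 0.034 ] [0.4397 0.1419 0.0342]
sh1 [0.4685 0.2542 0.031 ] [0.4685 0.2542 0.0306]
sh2 [0.4494 0.1794 0.031 ] [0.4494 0.1793 0.0308]
140 [np.int64(281), np.int64(288), np.int64(289)]
170 [np.int64(299), np.int64(321), np.int64(342)]
200 [np.int64(260), np.int64(278), np.int64(307), np.int64(310)]
240 [np.int64(283), np.int64(302), np.int64(303)]
280 [np.int64(272), np.int64(320), np.int64(339), np.int64(348)]
sblkTop [0.6327 0.2449 0.0321]
s near [0.6225 0.1592 0.0445]
shaft [0.6334 0.1922 0.0285]
cheekF [0.6159 0.2553 0.0218]
wall [0.6582 0.1876 0.033 ]
blkL [0.6235 0.243  0.0122]
```

```bash
python3 to.py .457 .2135 .077 -14.3; python3 -m jog '[[-0.028,0.01,0.13,-0.001],[0,0,0.13,0],[0,0,0.1,0]]' >/dev/null; python3 rod.py .457 .2115 .0175 -14.3 0 0 57.6
```

```text
t 9.43 pos [0.4645 0.2139 0.2023] rpy [178.3  -1.6 -14.4] F [-0.3  0.1  0.2] gap 0.0854
tool delta frac [-0.042 -0.006  0.5  ] turn frac -0.0002 mm [-10.6  -1.5 125.1]
t 9.68 rod [0.4688 0.2111 0.0584] rpy [179.   -2.3 -13.4] F [ 0.3  0.4 -0.1] gap 0.0855
frac [-0.053  0.007  0.162] turn 0.0025 mm [-13.2   1.7  40.4]
```

```bash
python3 -m jog '[[-0.05,0.007,0.07,0.0025],[-0.005,0,0.06,0]]' >/dev/null; python3 rod.py .457 .2115 .0175 -14.3 0 0 57.6
```

```text
t 9.85 rod [0.4593 0.2117 0.022 ] rpy [179.1  -2.4 -14. ] F [-1.1 -0.6  0.1] gap 0.0857
frac [-0.01   0.003  0.018] turn 0.0009 mm [-2.4  0.7  4.4]
```

```bash
python3 -m jog '[[-0.01,0.003,0.02,0.0009],[0,0,0,0]]' 0.0 >/dev/null; python3 rod.py .457 .2115 .0175 -14.3 0 0 57.6;  python3 -m jog '[[0,0,0,0],[0,0,0,0],[0,0,0,0],[0,0,0,0],[0,0,0,0]]' -1 60;  python3 rod.py .457 .2115 .0175 -14.3 0 0 57.6
```

```text
t 10.02 rod [0.4581 0.2112 0.0132] rpy [179.   -2.3 -14. ] F [ 0.1  0.  -0.1] gap 0.0641
frac [-0.004  0.    -0.017] turn 0.0009 mm [-1.   0.1 -4.3]
clock: 10.43
ee_pos: [0.4512, 0.2156, 0.0756]
ee_rot: [179.1, -1.8, -13.3]
contact_force: [0.3, 0.3, -2.0]
finger_gap: 0.0261
t 10.43 rod [0.4528 0.2142 0.0181] rpy [179.1  -1.8 -13.3] F [ 0.3  0.3 -2. ] gap 0.0261
frac [0.019 0.007 0.003] turn 0.0029 mm [4.7 1.7 0.7]
```

```bash
python3 -m jog '[[0,0,-0.1,0],[0,0,-0.14,0],[0,0,-0.14,0],[0,0,-0.14,0]]'
python3 - <<'E'
from h import *
Rt,pt=toolT();w=read_camera('wrist'); cv2.imwrite('pics/w10.png',w['img'][:,:,::-1])
for p in [(317,y) for y in (125,130,135,140,150,165,175,180,185,190,200,260,300)]+[(290,150),(344,150)]: print(p,(wtool(w,*p)*1e3).round(1))
E
python3 rod.py .56 -.0215 .15 -.75
```

```text
clock: 10.77
ee_pos: [0.4482, 0.2174, 0.2055]
ee_rot: [178.7, -1.6, -13.2]
contact_force: [0.7, 0.3, -2.9]
finger_gap: 0.0262
(317, 125) [ -1.4 -71.7  39.6]
(317, 130) [ -1.4 -70.2  41.9]
(317, 135) [ -1.4 -68.7  40.9]
(317, 140) [ -1.4 -67.2  41. ]
(317, 150) [ -1.4 -64.2  41.6]
(317, 165) [ -1.4 -59.7  41.3]
(317, 175) [ -1.4 -56.5  42.8]
(317, 180) [ -1.4 -55.2  41.4]
(317, 185) [ -1.4 -53.6  41.4]
(317, 190) [ -1.2 -69.6 -69.7]
(317, 200) [ -1.4 -49.   41.6]
(317, 260) [ -1.4 -29.6  41.9]
(317, 300) [ -1.4 -15.5  41.8]
(290, 150) [ -9.6 -64.1  44.7]
(344, 150) [  6.8 -64.2  43.1]
t 10.82 rod [0.4502 0.2169 0.1539] rpy [179.   -1.9 -13.2] F [1.5 0.6 2. ] gap 0.026
frac [0.645 0.827 0.052] turn -0.0347 mm [161.2 206.8  12.9]
```

View pics/w10.png

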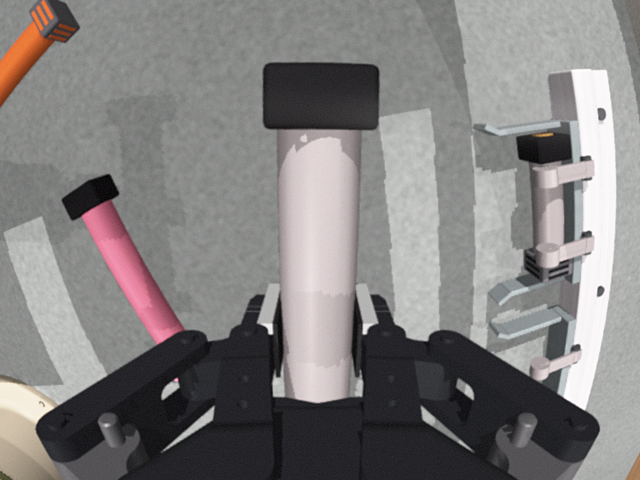

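```bash
python3 -m jog '[[0.05,0,-0.02,-0.0175],[0.05,0,-0.02,-0.0175],[0.12,0.1,0,0],[0.12,0.1,0,0],[0.1,0.13,0,0]]' >/dev/null; python3 rod.py .56 -.0215 .15 -.75 -1.2 -.8 55.8
```

```text
t 11.23 rod [0.5627 0.1365 0.1805] rpy [179.1  -2.4   0.8] F [ 1.4  1.1 -2.3] gap 0.0262
frac [-0.025  0.63   0.132] turn 0.0043 mm [ -6.2 157.5  32.9]
```

```bash
python3 -m jog '[[-0.005,0.16,0.03,0.004],[-0.005,0.16,0.03,0],[-0.005,0.16,0.03,0],[0,0.13,0.03,0]]' >/dev/null; python3 rod.py .56 -.0215 .15 -.75 -1.2 -.8 55.8
python3 - <<'E'
from h import *
Rt,pt=toolT();w=read_camera('wrist'); cv2.imwrite('pics/w11.png',w['img'][:,:,::-1])
np.savez('w11.npz',Rt=Rt,pt=pt,**w)
E
```

```text
t 11.57 rod [ 0.5692 -0.0238  0.1552] rpy [179.2  -3.2  -0.8] F [ 0.2  0.4 -4.6] gap 0.0262
frac [-0.038 -0.009  0.019] turn -0.0002 mm [-9.5 -2.3  4.6]
```

View pics/w11.png

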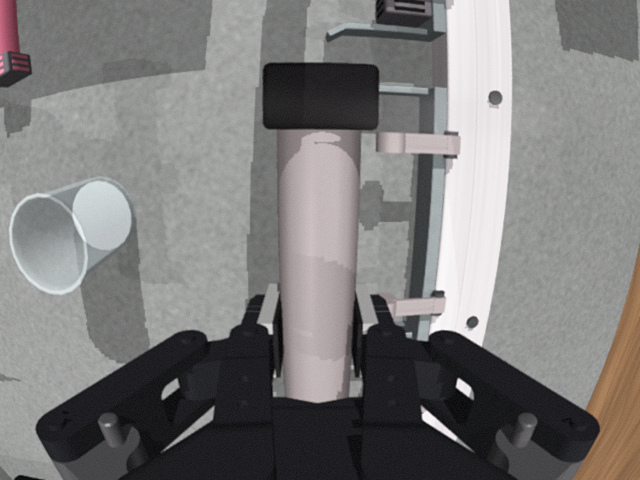

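Run:
```python
from h import *
w=dict(np.load('w11.npz')); Rt,pt=w['Rt'],w['pt']
for n,(u,v,z) in {'lipF':(388,143,.047),'lipfront':(377,143,.037),'clipF root':(450,143,.047),'clipN root':(435,305,.047),'clipF mid':(430,143,.047),'clipN mid':(420,305,.047),'cheekFar':(415,90,.022),'wall':(434,150,.034),'wallM':(426,250,.034)}.items():
    print(n,wray(w,Rt,pt,u,v,z).round(4),(pt+Rt@wtool(w,u,v)).round(4))
```

```text
lipF [0.6207 0.0369 0.047 ] [0.6213 0.0368 0.0444]
lipfront [0.6156 0.0364 0.037 ] [0.615  0.0365 0.0398]
clipF root [0.6636 0.0381 0.047 ] [0.6659 0.0379 0.0417]
clipN root [ 0.6617 -0.0796  0.047 ] [ 0.6635 -0.082   0.0426]
clipF mid [0.6492 0.0376 0.047 ] [0.6512 0.0374 0.0415]
clipN mid [ 0.6496 -0.0786  0.047 ] [ 0.6515 -0.0813  0.042 ]
cheekFar [0.6467 0.0746 0.022 ] [0.6467 0.0746 0.0218]
wall [0.6571 0.0323 0.034 ] [0.6543 0.0327 0.0415]
wallM [ 0.6551 -0.0404  0.034 ] [ 0.6557 -0.041   0.0324]
```

```bash
python3 -m jog '[[0.05,-0.006,0.15,0],[0.03,-0.003,0.15,0]]' >/dev/null; python3 rod.py .591 -.0215 .02 -.75 -1.2 -.8 55.8
```

```text
t 11.78 rod [ 0.5949 -0.0401  0.0853] rpy [178.8  -3.7  -1.9] F [ 2.5  0.2 -2.7] gap 0.0263
frac [-0.035 -0.079  0.258] turn -0.0031 mm [ -8.7 -19.8  64.5]
```

```bash
python3 -m jog '[[-0.02,-0.06,0.04,-0.003],[0,0,0,0]]' >/dev/null; python3 rod.py .591 -.0215 .02 -.75 -1.2 -.8 55.8
```

```text
t 11.95 rod [ 0.5912 -0.0283  0.0688] rpy [178.7  -3.4  -1. ] F [-0.4  0.4 -3.1] gap 0.0261
frac [-0.013 -0.032  0.194] turn -0.0008 mm [-3.2 -7.9 48.5]
```

```bash
python3 -m jog '[[-0.008,-0.035,0.08,-0.0008],[-0.004,0,0.04,0]]' >/dev/null; python3 rod.py .591 -.0215 .02 -.75 -1.2 -.8 55.8
```

```text
t 12.12 rod [ 0.5917 -0.0212  0.0388] rpy [178.6  -3.6  -0.8] F [-0.5  0.5 -3.1] gap 0.0264
frac [-0.007 -0.     0.075] turn -0.0002 mm [-1.8 -0.1 18.7]
```

```bash
python3 -m jog '[[-0.006,0,0.06,0]]' >/dev/null; python3 rod.py .591 -.0215 .02 -.75 -1.2 -.8 55.8;  python3 - <<'E'
from h import *
Rt,pt=toolT();w=read_camera('wrist'); cv2.imwrite('pics/w12.png',w['img'][:,:,::-1])
for p in [(430,60),(317,70),(317,68),(317,66),(317,64),(317,100),(480,60)]: print(p,(pt+Rt@wtool(w,*p)).round(4))
E
```

```text
t 12.2 rod [ 0.5921 -0.0221  0.0243] rpy [178.6  -3.7  -0.8] F [ 0.1 -0.3 -2.5] gap 0.0262
frac [-0.006 -0.003  0.017] turn -0.0002 mm [-1.4 -0.7  4.2]
(430, 60) [0.6328 0.0734 0.0218]
(317, 70) [0.592  0.0655 0.0403]
(317, 68) [0.592  0.066  0.0411]
(317, 66) [0.5851 0.0501 0.1479]
(317, 64) [0.5921 0.0675 0.0392]
(317, 100) [0.5919 0.0567 0.0408]
(480, 60) [0.6525 0.0755 0.0224]
```

View pics/w12.png

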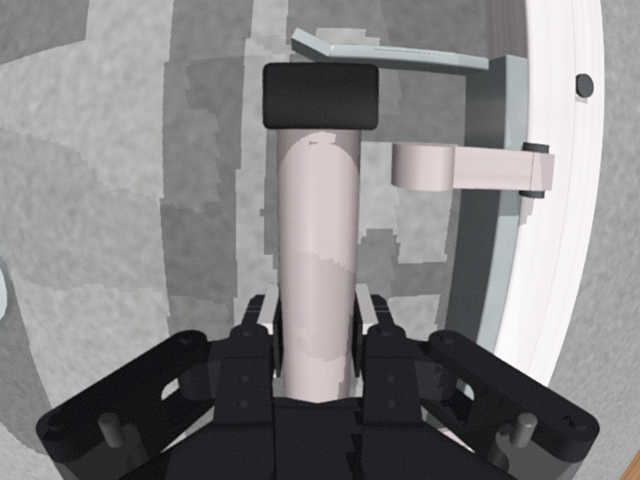

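```bash
python3 -m jog '[[-0.006,-0.003,0.017,0]]'; python3 -m jog '[[0,0,0,0],[0,0,0,0]]' 0.15;python3 rod.py .591 -.0215 .02 -.75 -1.2 -.8 55.8; python3 -m jog '[[0,0,-0.1,0],[0,0,-0.12,0]]';python3 to.py .54 -.0215 .15 -.75;  python3 - <<'E'
from h import *
Rt,pt=toolT(); w=read_camera('wrist'); cv2.imwrite('pics/w13.png',w['img'][:,:,::-1])
E
```

```text
clock: 12.33
ee_pos: [0.5877, -0.0208, 0.0731]
ee_rot: [178.6, -3.5, -0.8]
contact_force: [-2.0, -3.8, 82.4]
finger_gap: 0.0265
clock: 12.5
ee_pos: [0.5894, -0.0215, 0.075]
ee_rot: [178.5, -3.7, -0.8]
contact_force: [0.5, 0.0, 0.0]
finger_gap: 0.0482
t 12.5 rod [ 0.5918 -0.0222  0.0193] rpy [178.5  -3.7  -0.8] F [0.5 0.  0. ] gap 0.0482
frac [-0.003 -0.003 -0.003] turn -0.0002 mm [-0.8 -0.7 -0.8]
clock: 12.67
ee_pos: [0.5848, -0.0204, 0.1281]
ee_rot: [178.5, -3.4, -0.8]
contact_force: [0.1, 0.4, 0.1]
finger_gap: 0.0491
t 12.67 pos [ 0.5848 -0.0204  0.1281] rpy [178.5  -3.4  -0.8] F [0.1 0.4 0.1] gap 0.0491
tool delta frac [-0.174  0.01  -0.098] turn frac -0.0001 mm [-43.4   2.4 -24.5]
```

View pics/w13.png

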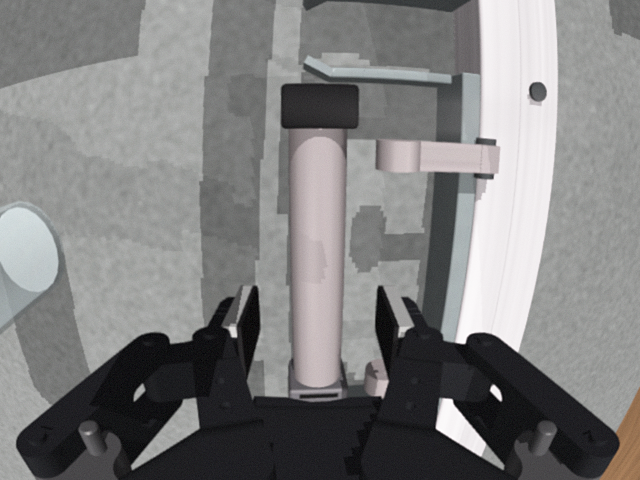

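```bash
python3 -m jog '[[-0.16,0.01,0,0],[-0.03,0,0,0],[0,0,0,0],[0,0,0,0]]' -1; python3 to.py .540 -.0195 .082 -.75
```

```text
clock: 13.05
ee_pos: [0.5401, -0.0237, 0.1374]
ee_rot: [178.5, -4.5, -1.0]
contact_force: [-0.3, 0.6, 0.2]
finger_gap: 0.0013
t 13.05 pos [ 0.5401 -0.0237  0.1374] rpy [178.5  -4.5  -1. ] F [-0.3  0.6  0.2] gap 0.0013
tool delta frac [-0.018 -0.023  0.22 ] turn frac -0.0006 mm [-4.5 -5.6 55.1]
```

```bash
python3 -m jog '[[-0.016,-0.018,0.1,-0.0006],[-0.005,-0.01,0.1,0]]' ; python3 to.py .540 -.0195 .082 -.75
```

```text
clock: 13.22
ee_pos: [0.5429, -0.0191, 0.0912]
ee_rot: [178.5, -5.1, -0.9]
contact_force: [0.3, 0.0, -0.6]
finger_gap: 0.0003
t 13.22 pos [ 0.5429 -0.0191  0.0912] rpy [178.5  -5.1  -0.9] F [ 0.3  0.  -0.6] gap 0.0003
tool delta frac [-0.015  0.001  0.036] turn frac -0.0004 mm [-3.7  0.2  8.9]
```

```bash
python3 -m jog '[[0.04,0,0.04,0],[0.04,0,0.008,0]]' ; python3 to.py .604 -.0195 .082 -.75
```

```text
clock: 13.38
ee_pos: [0.5636, -0.0192, 0.0777]
ee_rot: [178.4, -4.8, -0.8]
contact_force: [-7.0, 0.4, 5.0]
finger_gap: 0.0003
t 13.38 pos [ 0.5636 -0.0192  0.0777] rpy [178.4  -4.8  -0.8] F [-7.   0.4  5. ] gap 0.0003
tool delta frac [ 0.163 -0.001 -0.004] turn frac -0.0001 mm [40.7 -0.2 -0.9]
```

```bash
python3 -m jog '[[0.04,0,-0.01,0],[0.04,0,-0.004,0]]' ; python3 to.py .604 -.0195 .082 -.75
python3 - <<'E'
from h import *
Rt,pt=toolT(); w=read_camera('wrist'); cv2.imwrite('pics/w14.png',w['img'][:,:,::-1])
E
```

```text
clock: 13.55
ee_pos: [0.5839, -0.0197, 0.0818]
ee_rot: [178.3, -4.4, -0.8]
contact_force: [-8.3, -0.4, -2.3]
finger_gap: 0.0001
t 13.55 pos [ 0.5839 -0.0197  0.0818] rpy [178.3  -4.4  -0.8] F [-8.3 -0.4 -2.3] gap 0.0001
tool delta frac [ 0.08  -0.002  0.005] turn frac -0.0 mm [20.1 -0.5  1.3]
```

View pics/w14.png

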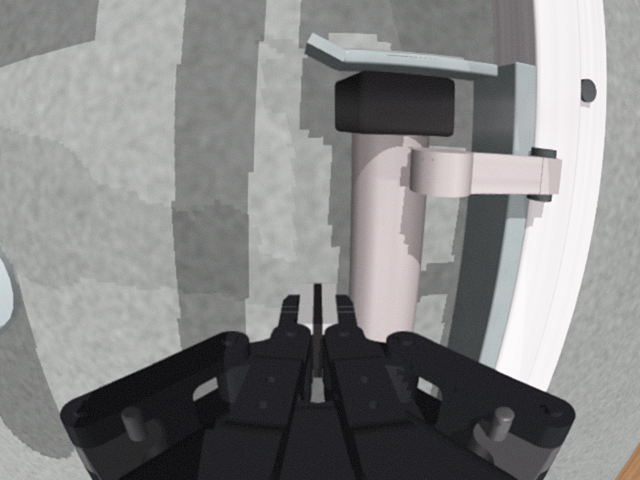

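The long rod is straight inside the cheeks with its shaft at the lips. Pressing in.

```bash
python3 -m jog '[[0.04,0,0,0],[0.04,0,0,0]]' ; python3 -m jog '[[0.03,0,0,0]]'; python3 to.py .604 -.0195 .082 -.75
```

```text
clock: 13.77
ee_pos: [0.6038, -0.0212, 0.0836]
ee_rot: [178.3, -4.0, -0.9]
contact_force: [-4.8, 0.6, -1.2]
finger_gap: -0.0003
clock: 13.85
ee_pos: [0.6089, -0.0217, 0.0836]
ee_rot: [178.2, -3.5, -0.9]
contact_force: [-24.8, 6.1, -1.6]
finger_gap: 0.0002
t 13.85 pos [ 0.6089 -0.0217  0.0836] rpy [178.2  -3.5  -0.9] F [-24.8   6.1  -1.6] gap 0.0002
tool delta frac [-0.02  -0.009  0.005] turn frac -0.0004 mm [-5.1 -2.1  1.3]
```

```bash
python3 -m jog '[[0.03,0,0,0]]'; python3 -m jog '[[-0.1,0,-0.01,0],[-0.08,0,-0.14,0],[-0.04,0,-0.16,0],[-0.04,0,-0.16,0]]'
python3 - <<'E'
from h import *
Rt,pt=toolT(); w=read_camera('wrist'); cv2.imwrite('pics/w15.png',w['img'][:,:,::-1])
np.savez('w15.npz',Rt=Rt,pt=pt,**w)
E
```

```text
clock: 13.93
ee_pos: [0.6103, -0.0216, 0.0828]
ee_rot: [178.1, -2.6, -0.9]
contact_force: [-28.3, 8.0, 1.1]
finger_gap: -0.0004
clock: 14.27
ee_pos: [0.5395, -0.0164, 0.1935]
ee_rot: [178.1, -1.9, -0.9]
contact_force: [1.2, 0.4, 0.2]
finger_gap: -0.0002
```

View pics/w15.png

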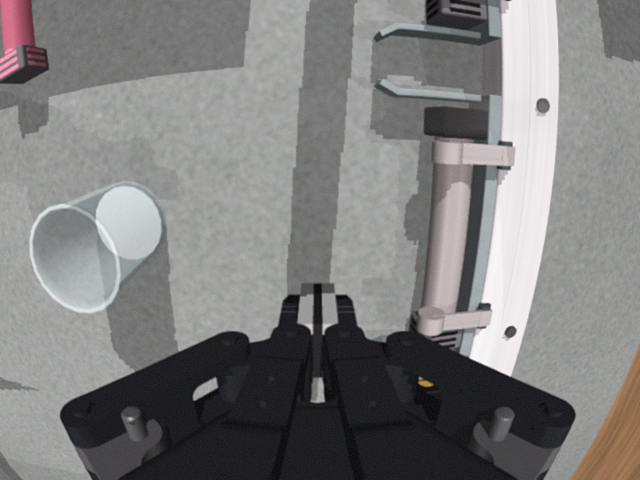

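The long rod is under both lips. I'll move the arm well clear and verify with the fixed cameras.

```bash
python3 -m jog '[[-0.05,0.05,-0.15,0],[-0.04,0.15,-0.08,0],[-0.04,0.16,0,0],[-0.04,0.16,0,0],[-0.04,0.16,0,0]]' >/dev/null; python3 -m jog '[[-0.04,0.16,0,0],[-0.04,0.16,0,0],[-0.04,0.16,0,0],[-0.04,0.16,0,0],[-0.04,0.16,0,0]]' >/dev/null;python3 -m jog '[[-0.04,0.16,0,0],[-0.04,0.16,0,0],[-0.04,0.16,0,0],[0,0,0,0]]'
python3 - <<'E'
from h import *
c=read_camera('top');np.savez('top1.npz',**c); im=c['img'][:,:,::-1]
a=cv2.resize(im[135:200,235:445],None,fx=3.8,fy=3.8,interpolation=cv2.INTER_CUBIC)
cv2.imwrite('pics/t16.png',np.vstack([a,cv2.resize(im[100:300,180:520],(798,470))[:350]]))
s=read_camera('side');np.savez('side1.npz',**s)
cv2.imwrite('pics/s16.png',cv2.resize(s['img'][130:340,170:380,::-1],None,fx=2.8,fy=2.8,interpolation=cv2.INTER_CUBIC))
E
```

```text
clock: 15.48
ee_pos: [0.4132, -0.5133, 0.2866]
ee_rot: [177.3, -4.9, -0.6]
contact_force: [-1.4, -0.3, -0.6]
finger_gap: 0.0
```

View pics/t16.png

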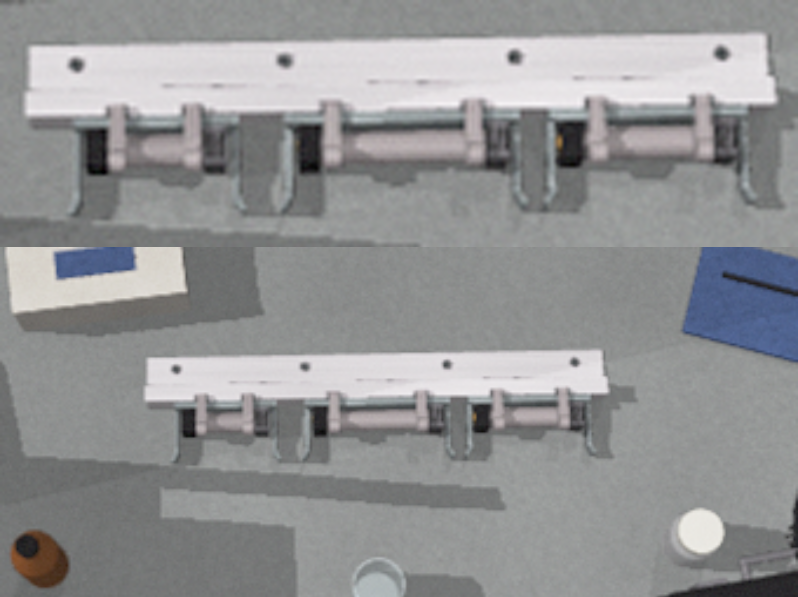

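View pics/s16.png

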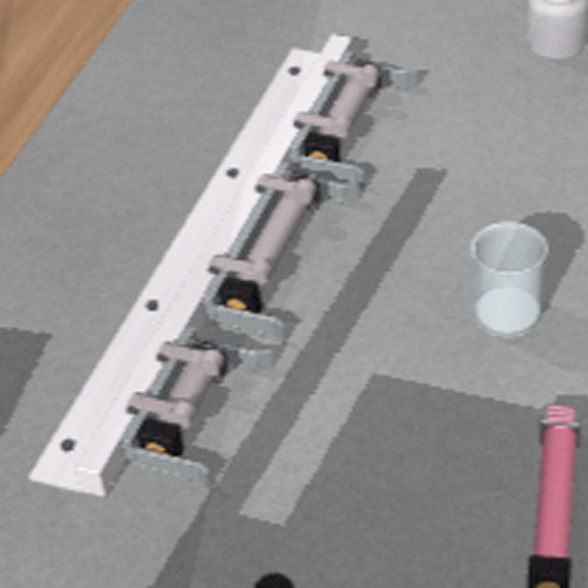

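Both rods look like the middle one. I'll check the depth numerically.

Run:
```python
from h import *
c=dict(np.load('top1.npz')); s=dict(np.load('side1.npz'))
ex=np.array([1,-.0131])/np.hypot(1,.0131); ey=np.array([.0131,1])/np.hypot(1,.0131)
H={'short':np.array([.640,.188]),'long':np.array([.6372,-.0217]),'mid':np.array([.6345,-.2315])}
acc={k:[[],[]] for k in H}
for i,cam in enumerate((c,s)):
    Z=cam['range_z'].astype(float); v,u=np.indices(Z.shape)
    P=np.stack([(u-cam['cx'])/cam['fx']*Z,(v-cam['cy'])/cam['fy']*Z,Z],-1)-cam['t']; W=(P@cam['R'])[Z>0]
    for k,h in H.items():
        d=W[:,:2]-h; x=d@ex; y=d@ey
        yc={'short':.022,'long':.045,'mid':.035}[k]
        for nm,m in (('shaft',(abs(y)<yc)&(x>-.03)&(x<.013)&(W[:,2]>.022)&(W[:,2]<.04)),):
            print('top' if i==0 else 'side',k,'n',m.sum(),'x med',(np.median(x[m])*1e3).round(1),'z max',(np.percentile(W[m,2],90)*1e3).round(1),'slope',np.polyfit(y[m],x[m],1)[0].round(3))
# dark cap colour centroids
im=c['img'].astype(int)
for k,h in H.items():
    best=[]
    for du in range(-40,41):
        pass
for k,(h) in H.items():
    u,v=proj(c,[h[0],h[1],.031]); print(k,'home->px',round(u,1),round(v,1))
    col=im[int(v)-9:int(v)+11,int(round(u)):int(round(u))+5].sum(2).mean(1); print(int(v)-9,col.round().astype(int))
```

```text
top short n 92 x med 0.1 z max 35.3 slope -0.005
top long n 186 x med -1.5 z max 36.4 slope -0.009
top mid n 135 x med 0.3 z max 35.9 slope -0.026
side short n 107 x med -1.0 z max 31.9 slope 0.035
side long n 195 x med -2.5 z max 33.8 slope 0.009
side mid n 95 x med -0.8 z max 34.0 slope 0.043
short home->px 275.7 173.9
164 [677 564 454 518 363 211 327 429 468 496 510 489 453 394 302 307 326 329
 337 355]
long home->px 340.6 172.8
163 [587 477 481 436 300 206 328 451 511 524 544 517 466 408 315 314 322 346
 363 353]
mid home->px 405.5 171.8
162 [556 454 486 380 248 207 380 476 523 531 535 505 453 386 304 308 324 330
 330 319]
```

```bash
python3 -c "
from rig import r,readout
s=readout.observe();print(s['contact_force'],s['clock']);print(r.hand_in())"
```

```text
[ 0.72285788  0.38620751 -0.58590241] 15.5833
the job is handed in; nothing more can be done
None
```

I pressed both loose probes into their bays with closed fingers until they stopped against the back wall, and handed the job in at 15.6 s. The short one went into the left bay (31 N at the stop) and the long one into the centre bay (28 N at the stop).

**Final checks:**
- The top and side views show both probes under both lips, lying like the untouched middle probe.
- Depth readings from the two cameras put the short probe 0 to 1 mm short of home and the long probe 1.5 to 2.5 mm short. The limit is 5 mm, and the middle probe itself read within 1 mm.
- Tilt against the rail read under 0.04 rad for both. Only the middle probe's side-view reading was higher, at 0.043.
- The beaker, bottle and jar look unmoved by eye; I did not measure them again. The arm ended clear, with about 1 N on the tool.

**What was off:** setting the long probe down pressed it on the bench with a brief 82 N at the wrist, under the 120 N limit. Shaft tops read a few mm high (up to 36 mm against 31 mm), but the middle probe read the same, so I put that down to edge mixing in the depth picture.

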